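Fit the drawing drum on the wire-drawing machine

ROBOT

A 7-joint arm with a two-finger parallel gripper is mounted at the origin on the work surface. World frame = base frame: x ahead of the robot, y to its left, z up, the work surface at z = 0. Lengths are in m, angles in rad, forces in N, time in s.
With the tool pointing down it reaches from about 0.35 to 0.9 m from the base axis. Payload 7.2 kg.
Tool frame: the origin (TCP) lies midway between the tips of the shut fingers; the grasp point (between the pads) lies 19 mm behind it (arm.grip_depth is the distance from the TCP to the grasp point, in m); z points along the fingers, y is the line along which they close (so a half turn about z gives the same grasp; the last joint's range is limited). The gripper opens to 85 mm and grips with 20 to 120 N. Pads are 22 mm wide; open, the fingers measure 114 mm over their backs; the gripper's body (76 mm by 85 mm) begins 54 mm behind the grasp point. The pads swing forward as they close: fully open they stand 13 mm farther back than shut.
Start: joints at [1.045, 0.411, -0.013, 1.596, 0.006, 1.134, -0.082], TCP at [0.276, -0.561, 0.231] pointing down, gripper open.
Joint ranges: [-2.95, 2.95], [-0.29, 1.99], [-1.47, 1.44], [0.14, 2.54], [-1.03, 4.17], [0.13, 1.85], [-2.86, 2.86]. Speed limits (rad/s): [2.39, 2.39, 3.01, 3.01, 3.14, 3.14, 3.14].

INTERFACE

Orientations are given as a rotation vector (axis times angle).
In Python, from station import readout, get_image, order, arm gives the robot as it stands.
- The arm moves only by the tool send_rows, never from a script. Its argument "steps" is a list of rows, each a list of 4 numbers: the shift along the tool's x, y, z in cm, then the turn about the tool's z in rad. A call has 1 to 5 rows; each row shifts and turns the commanded pose from where the row before left it, along the tool's axes as they then stand; what a row does not reach is not made up. A row lasts 1/10 s, in which the tool goes at most 50 mm and 8.59 degrees, less where a joint would pass 70% of its speed; a pose out of reach is approached as far as the arm can. A call is refused whole if a number of a shift passes 5 or a number of a turn 0.15, either way. A call with a gripper value outside its range is refused whole. "gripper" is the opening, from 0 (shut) to 1 (fully open), set as the call begins (left out, the last holds). The fingers move at their own pace and stop on an object; "newtons" is the grip in N (left out, the last holds). Time passes only in rows, so rows that do not move let the fingers close. It gives the time, the measured TCP pose, the force, the opening and the grip force at its end, in the units of the state.
- readout.state(): the state, without advancing time (a new reading comes with each control period).
- get_image(name): name is "scene" or "top" or "wrist"; returns a dict with "img" (400x640x3 uint8, red, green, blue), "range_z" (400x640 float32, m along the optical axis (not along the pixel's ray), 0 where there is no reading), "vertical_fov" (degrees; the focal length in pixels is half the picture's height over the tangent of half this angle, whatever the lens; pixels are square), "cx", "cy" (the principal point, pixels), "rvec" (rotation vector, rad) and "tvec" (3), from world to camera coordinates, as OpenCV has them; the wrist camera has in their place "mount" (4x4, takes a point from camera to tool coordinates, whose origin is the TCP and whose axes are the flange's). Camera axes: x right, y down, z forward; pixel columns grow to the right and rows downward; lengths in m; the calibration is good to about 2 mm. A picture is of the moment at which its call begins: read the wrist's pose just before it.
- order.close_job(): hands the job in; it is judged then, once.
The state is a dict: "time_s": time; "qpos": joint angles; "qvel": joint speeds; "joint_efforts": joint torques, N m; "ee_pos": TCP position; "ee_rot": TCP orientation; "ft_force": force on the tool from outside, world axes, zero at the start; "ft_torque": the same for the moment, N m; "width": finger opening in m; "gripper_force": force on a finger pad.
Only numpy, scipy, OpenCV 4.12 (cv2) and the standard library are available. Lean on these libraries where they do the work, as an engineer would, in place of code of your own. Each camera call takes 0.05 s, during which the arm holds its last target. There are 200 camera calls.

TASK

Fit the loose aluminium drawing drum on the wire-drawing machine: lower it flange down over the upright shaft without dropping it on, and turn it round until the slot hidden in its underside finds the drive pin and the drum sits fully down, flush on the drive plate. Then let go and leave everything else on the bench where it is.

Things in the scene. Friction and masses are not known exactly. Their poses are not given: they have to be found in the camera images.
- drum_c (a point): centre of the loose aluminium drawing drum to be fitted (about 0.4 kg), on its axis, 25 mm above its underside. Bottom flange 96 mm across, 10 mm thick; above it a plain barrel 60 mm across, 40 mm high: grasp it there. Body 50 mm high, post on top not counted. Starts standing flange down on the bench. x axis: towards the brass post; z: up along the bore
- drum_foot (a point): centre of the drum's underside. A bore 18 mm across goes right through. Out of sight, a straight slot 11 mm wide and 10 mm deep is milled across the underside through the axis, 72 mm long; either half of it can take the drive pin. Nothing on top shows at what angle it lies
- post_top (a point): centre of the top of the polished brass anchor post on the drum's flat top, 24 mm from the axis: 10 mm across, 22 mm high, its top 72 mm above the drum's underside. Pushed squarely (across the line from axis to post) it turns the drum on the shaft, half a turn at most, against 2 to 8 N; a push that slants towards or away from the axis jams the drum
- shaft_top (a point): tip of the upright shaft of the wire-drawing machine (green box, about 82 mm high, controls facing the robot). Fixed oiled shaft, 16 mm across, its last 5 mm tapered to 10 mm; it stands 48 mm above the drive plate. z up, x towards the machine's motor. A die holder and rollers stand 110 mm and more to the machine's +y side, their tops below this tip
- plate (a point): centre of the top of the drive plate, a flat steel disc 88 mm across round the shaft's foot, on which the drum's flange must sit. Neither plate nor shaft turns
- pin_circle (a point): point on the shaft's axis, 8.5 mm above the plate: height of the flat, bevelled end of the oiled brass drive pin, 8 mm across, fixed in the plate 20 mm from the axis at an angle that is not measured. A drum let go with its slot elsewhere rests on it, 7 to 8 mm too high, leaning a few degrees. Once its slot is over the pin it drops by its own weight and turns no further
- block: bystander: dark steel bench block 100 x 75 x 38 mm with a piece of filigree on it; origin under its centre
- die_tray: bystander: light wooden block 115 x 70 x 28 mm holding eight round brass dies; origin under its centre
- pliers: bystander: flat pliers with red handles, 140 mm long, 12 mm high; origin under the pivot
- tweezers: bystander: steel tweezers 165 mm long, 9 mm high; origin under the middle
- hammer: bystander: small hammer with a wooden handle, 240 mm long; origin under its middle
- jar: bystander: amber jar with a black cap, 60 mm across, 55 mm high; origin under its centre

How it is judged:
By the outcome, as a careful person would: the job done as asked, in the order asked, and still so for the second after the job is handed in, with the robot touching nothing.
It also fails if it takes over 64 s, if anything falls off the work surface, if the arm or the gripper's body presses on something with over 40 N, if the wrist force passes 120 N, or if a joint passes its speed limit or range.

## Working session

There is one attempt and no reset: what is moved stays moved. The work goes in short steps, Python scripts to look and compute and a tool call to move; the robot and the scene stay as the last step left them, time stands still between calls to the robot, and variables do not carry over. Pictures are saved under pics/ and viewed, at most 10 in all, crops included, and the job is handed in when it is done.

Besides the shell and the picture viewer there is one more tool, called as name(argument=value, ...), one argument or row to a line, values as JSON. send_rows: Moves the arm, as the interface text tells. Its arguments: {"type":"object","properties":{"steps":{"type":"array"},"gripper":{"type":"number"},"newtons":{"type":"number"}},"required":["steps"]}

```bash
mkdir -p pics; ls
cat > h.py <<'E'
import numpy as np, cv2
from station import readout, get_image, order, arm
from scipy.spatial.transform import Rotation as R
def K(d):
    f=200/np.tan(np.radians(d["vertical_fov"])/2); return f,d["cx"],d["cy"]
def cam(d,st=None):
    """camera-to-world rotation, origin"""
    if "mount" in d:
        T=np.eye(4);T[:3,:3]=R.from_rotvec(st["ee_rot"]).as_matrix();T[:3,3]=st["ee_pos"]
        M=T@np.array(d["mount"]);return M[:3,:3],M[:3,3]
    r=R.from_rotvec(np.ravel(d["rvec"])).as_matrix();return r.T,-r.T@np.ravel(d["tvec"])
def cloud(d,st=None):
    f,cx,cy=K(d);r,o=cam(d,st);v,u=np.mgrid[:400,:640];z=d["range_z"]
    P=np.stack([(u-cx)/f*z,(v-cy)/f*z,z],-1)@r.T+o;P[z<=0]=np.nan;return P
def onplane(d,u,v,h,st=None):
    f,cx,cy=K(d);r,o=cam(d,st);q=r@np.array([(u-cx)/f,(v-cy)/f,1.]);return o+q*(h-o[2])/q[2]
def save(d,n,crop=None,s=1):
    i=d["img"][...,::-1]
    if crop: a,b,c,e=crop;i=i[b:e,a:c]
    cv2.imwrite(f"pics/{n}.png",cv2.resize(i,None,fx=s,fy=s,interpolation=cv2.INTER_CUBIC))
E
python3 - <<'E'
from h import *
s=readout.state();print(s)
for n in("scene","top"):
    d=get_image(n);save(d,n);np.save(n+".npy",d,allow_pickle=True);print(n,cam(d),d["vertical_fov"])
a=cv2.imread("pics/scene.png");b=cv2.imread("pics/top.png")
E
```

```text
pics
{'time_s': 0.0, 'qpos': array([ 1.04479012,  0.41192042, -0.01270764,  1.59705004,  0.00559551,
        1.13433333, -0.08222848]), 'qvel': array([-0.00141779, -0.00063057, -0.00211604,  0.00022204, -0.00072707,
        0.00067371,  0.00059131]), 'joint_efforts': array([-4.25771186e-04, -6.00622201e+01,  6.81917723e-01, -2.99406087e+01,
        1.38297919e-02,  1.06867353e-02, -2.22514512e-05]), 'ee_pos': array([ 0.27597238, -0.56020041,  0.23043787]), 'ee_rot': array([-3.05809077e+00, -7.12478568e-01,  7.74366089e-04]), 'ft_force': array([ 0.34926757, -0.26816966,  0.28268186]), 'ft_torque': array([-0.0557769 ,  0.00812035,  0.00048616]), 'gripper_force': 0.0, 'width': 0.08550765188208781}
scene (array([[-0.27307092,  0.76623099, -0.58165483],
       [ 0.96198026,  0.21427856, -0.16934778],
       [-0.00512336, -0.60578442, -0.79561233]]), array([1.17964553, 0.04203741, 0.94364453])) 50.484157214662204
top (array([[ 1.33569206e-02, -9.98999206e-01,  4.26869964e-02],
       [-9.99910772e-01, -1.33533492e-02,  3.68813583e-04],
       [ 2.01569890e-04, -4.26881137e-02, -9.99088427e-01]]), array([ 0.53798052, -0.16466561,  1.18818369])) 49.51112995914743
```

View pics/scene.png

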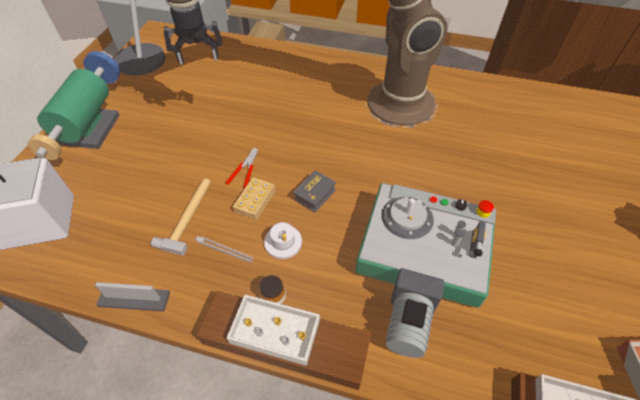

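View pics/top.png

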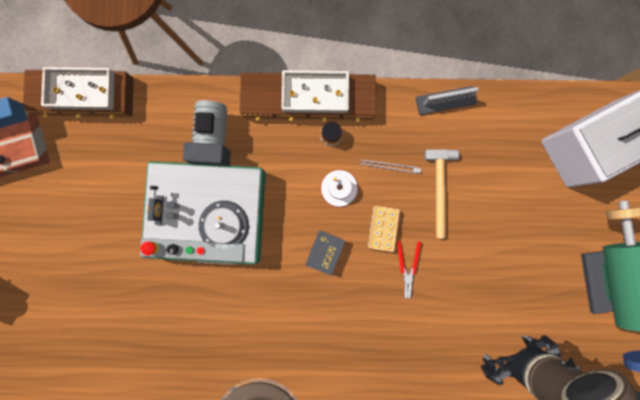

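The scene view shows the drum at about (283,240), and the machine's plate and shaft at (410,212). In the top view the drum is at (340,188) and the plate at (223,225). Next I'll measure them.

Run:
```python
from h import *
print(arm.grip_depth,[a for a in dir(arm) if a[0]!='_'])
for n in("top","scene"):
    d=np.load(n+".npy",allow_pickle=True).item();P=cloud(d);
    c=(340,188) if n=="top" else (283,240); m=(223,225) if n=="top" else (408,214)
    v,u=np.mgrid[:400,:640]
    near=lambda c,r:np.hypot(u-c[0],v-c[1])<r
    h=P[...,2]
    for nm,msk in(("barreltop",near(c,28)&(abs(h-.05)<.006)),("post",near(c,28)&(h>.064)),("flange",near(c,28)&(abs(h-.01)<.004)),
      ("shaft",near(m,30)&(h>.105)&(h<.2)),("plate",near(m,33)&(h>.08)&(h<.1))):
        q=P[msk]
        if len(q)<3: print(n,nm,len(q));continue
        (x,y),r=cv2.minEnclosingCircle(q[:,:2].astype(np.float32))
        print(n,nm,len(q),"mean",q.mean(0).round(4),"circ",round(x,4),round(y,4),round(r,4),"z",np.percentile(q[:,2],[1,50,99]).round(4))
d=np.load("top.npy",allow_pickle=True).item();save(d,"t2",(140,150,400,270),3)
d2=np.load("scene.npy",allow_pickle=True).item()
a=cv2.imread("pics/t2.png")
b=cv2.resize(d2["img"][170:270,250:510,::-1],None,fx=3,fy=3,interpolation=cv2.INTER_CUBIC)
cv2.imwrite("pics/z.png",np.vstack([a[:290],b[:300]]))
```

```text
0.0187 ['MotionError', 'grip_depth']
top barreltop 350 mean [ 0.6374 -0.2075  0.0497] circ 0.6386 -0.207 0.0301 z [0.0451 0.0497 0.0551]
top post 15 mean [ 0.6582 -0.1935  0.0717] circ 0.6581 -0.1936 0.0053 z [0.068  0.0718 0.0753]
top flange 513 mean [ 0.6371 -0.206   0.0102] circ 0.6338 -0.2203 0.0632 z [0.0062 0.0103 0.0138]
top shaft 557 mean [0.5332 0.0881 0.1107] circ 0.5324 0.0885 0.0438 z [0.105  0.1068 0.1538]
top plate 2387 mean [0.5326 0.0861 0.0886] circ 0.5328 0.0892 0.0844 z [0.0805 0.0895 0.0972]
scene barreltop 342 mean [ 0.6406 -0.2081  0.0485] circ 0.64 -0.208 0.0312 z [0.0444 0.0485 0.0523]
scene post 18 mean [ 0.6605 -0.1942  0.0684] circ 0.6622 -0.1937 0.004 z [0.0641 0.0691 0.0715]
scene flange 420 mean [ 0.6544 -0.2013  0.0089] circ 0.6401 -0.2082 0.0487 z [0.0061 0.0089 0.013 ]
scene shaft 244 mean [0.5409 0.0884 0.1173] circ 0.5355 0.0872 0.0428 z [0.1051 0.107  0.1526]
scene plate 2307 mean [0.5343 0.088  0.0875] circ 0.5265 0.0847 0.096 z [0.0803 0.0887 0.0983]
```

View pics/z.png

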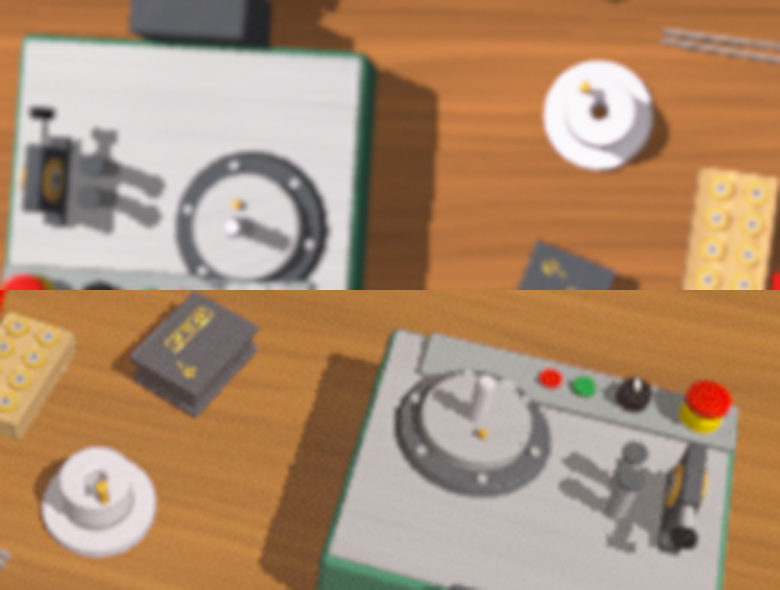

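The crop shows the drum with its bore at (598,110) and the post at (585,88). On the machine the shaft tip is at (232,226), with the drive pin beside it at (236,204), roughly towards world +x. The heights fit the sizes given: barrel top 0.050, post 0.072, plate about 0.106 and shaft about 0.154. I'll move above the drum.

send_rows(
  steps=[
    [0, 0, 0, -0.14],
    [4.5, -0.8, 0, 0],
    [4.5, -0.8, 0, 0],
    [4.5, -0.8, 0, 0],
    [4.5, -0.8, 0, 0],
  ],
  gripper=1,
)

```text
time_s: 0.6
ee_pos: [0.4078, -0.4314, 0.2309]
ee_rot: [-3.002, -0.924, 0.0]
ft_force: [-0.3, -0.9, -0.0]
width: 0.0854
gripper_force: 0.0
```

send_rows(
  steps=[
    [4.5, -0.8, 0, 0],
    [4.5, -0.8, 0, 0],
    [4.5, -0.8, 0, 0],
    [4.5, -0.8, 0, 0],
    [4.5, -0.8, 0, 0],
  ],
)

```text
time_s: 1.1
ee_pos: [0.5713, -0.2717, 0.231]
ee_rot: [-3.002, -0.925, 0.001]
ft_force: [0.1, -1.4, -0.2]
width: 0.0854
gripper_force: 0.0
```

send_rows(
  steps=[
    [4.5, -0.8, 0, 0],
    [4.5, -0.8, 0, 0],
    [0, 0, 0, 0],
    [0, 0, 0, 0],
  ],
)

```text
time_s: 1.5
ee_pos: [0.6362, -0.2076, 0.2303]
ee_rot: [-3.0, -0.929, 0.002]
ft_force: [0.3, -0.4, -0.4]
width: 0.0852
gripper_force: 0.0
```

```bash
cat > look.py <<'E'
from h import *
import sys
s=readout.state();d=get_image("wrist");save(d,sys.argv[1]);np.save("w.npy",{"d":d,"s":s},allow_pickle=True)
T=R.from_rotvec(s["ee_rot"]).as_matrix();print("pos",s["ee_pos"].round(4),"yaw",np.degrees(np.arctan2(T[1,0],T[0,0])).round(2),"zax",T[:,2].round(4),"q",s["qpos"].round(2),"t",s["time_s"])
P=cloud(d,s);h=P[...,2];v,u=np.mgrid[:400,:640]
c=np.array(eval(sys.argv[2]));near=np.hypot(P[...,0]-c[0],P[...,1]-c[1])<.06
for lo,hi in eval(sys.argv[3]):
    m=near&(h>lo)&(h<hi);q=P[m]
    if len(q)>3:
        (x,y),r=cv2.minEnclosingCircle(q[:,:2].astype(np.float32));print(lo,hi,len(q),q.mean(0).round(4),"circ",round(x,4),round(y,4),round(r,4),"z",np.median(q[:,2]).round(4),"uv",u[m].mean().round(),v[m].mean().round())
E
python3 look.py w1 "(.639,-.2075)" "[(.06,.08),(.044,.056),(.005,.015)]"
```

```text
pos [ 0.6362 -0.2076  0.2303] yaw 34.43 zax [-1.4e-03  7.0e-04 -1.0e+00] q [ 0.37  0.5  -0.19  1.47  0.1   1.19 -0.8 ] t 1.5
0.06 0.08 137 [ 0.6586 -0.1929  0.0726] circ 0.6575 -0.1934 0.0054 z 0.0735 uv 321.0 146.0
0.044 0.056 2639 [ 0.6387 -0.207   0.0516] circ 0.6383 -0.207 0.0303 z 0.0517 uv 322.0 167.0
0.005 0.015 3051 [ 0.6469 -0.2012  0.012 ] circ 0.6384 -0.2073 0.0484 z 0.0121 uv 321.0 148.0
```

View pics/w1.png

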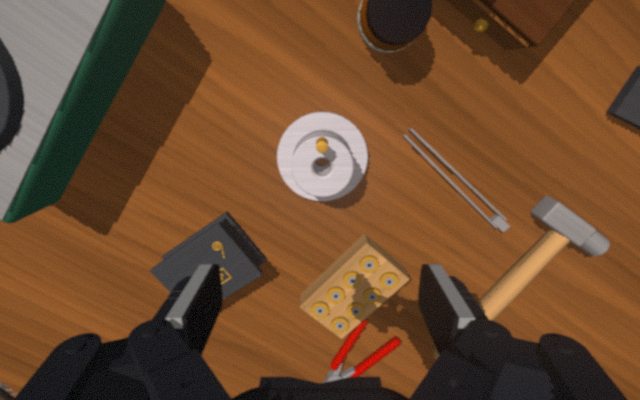

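The wrist view shows the drum at (322,157) with its post at (321,146), directly ahead on tool x, and the fingers have clear space. The measurement agrees: centre (0.6385, -0.207), post at 35°. I'll descend.

send_rows(
  steps=[
    [0.2, 0.1, 4.5, 0],
    [0, 0, 4.5, 0],
    [0, 0, 4.5, 0],
    [0, 0, 3, 0],
    [0, 0, 2, 0],
  ],
)

```text
time_s: 2.05
ee_pos: [0.6352, -0.211, 0.0434]
ee_rot: [-3.003, -0.921, 0.006]
ft_force: [0.3, -0.0, 0.5]
width: 0.0856
gripper_force: 0.0
```

send_rows(
  steps=[
    [0, 0, 1.5, 0],
    [0, 0, 1, 0],
    [0, 0, 0.6, 0],
    [0, 0, 0, 0],
    [0, 0, 0, 0],
  ],
)

```text
time_s: 2.55
ee_pos: [0.6386, -0.2093, 0.0163]
ee_rot: [3.002, 0.925, 0.002]
ft_force: [0.4, 0.2, 0.3]
width: 0.085
gripper_force: 0.0
```

send_rows(
  steps=[
    [0.13, -0.19, 0.2, 0],
    [0, 0, 0, 0],
    [0, 0, 0, 0],
  ],
)

```text
time_s: 2.85
ee_pos: [0.6383, -0.2065, 0.0137]
ee_rot: [3.002, 0.926, 0.001]
ft_force: [0.2, -0.1, -0.4]
width: 0.0854
gripper_force: 0.0
```

send_rows(
  steps=[
    [0, 0, 0, 0],
    [0, 0, 0, 0],
    [0, 0, 0, 0],
    [0, 0, 0, 0],
    [0, 0, 0, 0],
  ],
  gripper=0,
  newtons=50,
)

```text
time_s: 3.35
ee_pos: [0.6385, -0.2071, 0.0139]
ee_rot: [3.002, 0.925, 0.001]
ft_force: [-0.4, -0.7, 5.9]
width: 0.0588
gripper_force: 55.4
```

send_rows(
  steps=[
    [0, 0, 0, 0],
    [0, 0, 0, 0],
  ],
)

```text
time_s: 3.55
ee_pos: [0.6385, -0.2071, 0.0139]
ee_rot: [3.002, 0.925, 0.001]
ft_force: [0.0, -1.1, 4.7]
width: 0.0589
gripper_force: 55.4
```

Grasped: the width is 59 mm, matching the barrel. I'll lift straight up and carry it to a viewing pose short of the shaft.

send_rows(
  steps=[
    [0, 0, -1, 0],
    [0, 0, -3, 0],
    [0, 0, -4.5, 0],
    [0, 0, -4.5, 0],
    [0, 0, -4.5, 0],
  ],
)

```text
time_s: 4.05
ee_pos: [0.6368, -0.2062, 0.1891]
ee_rot: [-3.0, -0.925, 0.004]
ft_force: [1.0, -0.6, -5.0]
width: 0.0584
gripper_force: 55.6
```

send_rows(
  steps=[
    [0, 0, -4.5, 0],
    [0, 0, -3, 0],
    [0, -2, 0, 0],
    [0, -4, 0, 0],
    [0, -4, 0, 0],
  ],
)

```text
time_s: 4.55
ee_pos: [0.58, -0.1233, 0.2623]
ee_rot: [-3.002, -0.923, 0.003]
ft_force: [-0.1, 0.6, -4.3]
width: 0.0584
gripper_force: 55.8
```

send_rows(
  steps=[
    [0, -4, 0, 0],
    [0, -4, 0, 0],
    [0, -4, 0, 0],
    [0, -4, 0, 0],
    [0, -3, 0, 0],
  ],
)

```text
time_s: 5.05
ee_pos: [0.4722, 0.0351, 0.2628]
ee_rot: [-3.001, -0.928, 0.003]
ft_force: [0.7, -0.4, -4.7]
width: 0.0586
gripper_force: 55.9
```

send_rows(
  steps=[
    [0, -1.2, 0, 0],
    [0, 0, 0, 0],
    [0, 0, 0, 0],
    [0, 0, 0, 0],
  ],
)

```text
time_s: 5.45
ee_pos: [0.4686, 0.0415, 0.2631]
ee_rot: [3.003, 0.922, -0.001]
ft_force: [0.1, 0.2, -4.3]
width: 0.0586
gripper_force: 56.0
```

```bash
python3 look.py w2 "(.534,.088)" "[(.145,.165),(.12,.145),(.111,.118),(.103,.110),(.08,.09)]"; python3 -c "
from h import *
print(readout.state()['ft_force'],readout.state()['width'])"
```

```text
pos [0.4686 0.0415 0.2631] yaw 34.14 zax [-3.e-04 -4.e-04 -1.e+00] q [ 0.12  0.14 -0.34  1.89  0.05  1.12 -1.22] t 5.45
0.145 0.165 401 [0.5328 0.0885 0.1533] circ 0.5327 0.0885 0.0079 z 0.1538 uv 317.0 84.0
0.111 0.118 87 [0.5513 0.0955 0.1152] circ 0.5508 0.0954 0.0039 z 0.1153 uv 323.0 57.0
0.103 0.11 8748 [0.534  0.0893 0.1069] circ 0.5326 0.0887 0.0441 z 0.1069 uv 317.0 80.0
[-0.08417921  0.59902101 -5.42347102] 0.0587525172790007
```

View pics/w2.png

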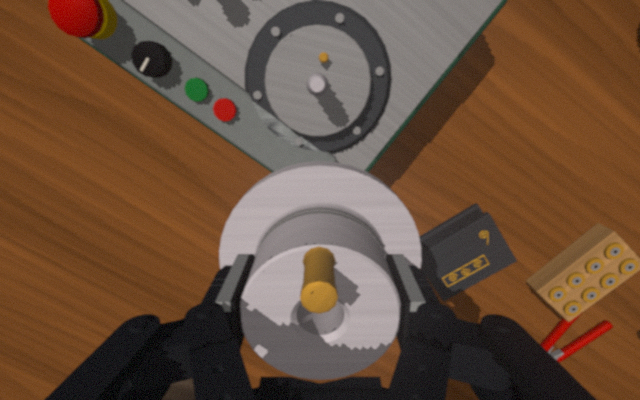

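The wrist view shows the shaft tip at (317,84), the pin at (323,57) and the drum level in the grip, with its bore near (318,315). The shaft is at (0.5327, 0.0886) and the pin angle is about 21°. Before approaching, I'll check the drum's offset and tilt in the grip.

Run:
```python
from h import *
w=np.load("w.npy",allow_pickle=True).item();d,s=w["d"],w["s"];P=cloud(d,s)-s["ee_pos"]
T=R.from_rotvec(s["ee_rot"]).as_matrix();Q=P@T
for lo,hi in((-.06,-.055),(-.04,-.03),(-.002,.012)):
    m=(Q[...,2]>lo)&(Q[...,2]<hi)&(abs(Q[...,0])<.055)&(abs(Q[...,1])<.055);q=Q[m]
    if len(q)<5: print(lo,len(q));continue
    A=np.c_[q[:,:2],np.ones(len(q))];c=np.linalg.lstsq(A,q[:,2],rcond=None)[0]
    (x,y),r=cv2.minEnclosingCircle(q[:,:2].astype(np.float32));print(lo,len(q),"circ",np.round([x,y,r],4),"z",np.median(q[:,2]).round(4),"plane",c.round(4), q[:,:2].min(0).round(4),q[:,:2].max(0).round(4))
sh=np.array([.5327,.0886,0])-s["ee_pos"];print("shaft in tool",(T.T@sh).round(4))
```

```text
-0.06 3919 circ [0.0106 0.     0.0551] z -0.0587 plane [ 0.017  -0.0002 -0.0585] [-0.0119 -0.055 ] [0.03  0.055]
-0.04 17041 circ [ 0.0074 -0.0005  0.0431] z -0.0378 plane [ 0.0262 -0.0002 -0.0374] [-0.0297 -0.0435] [0.0304 0.0425]
-0.002 10474 circ [ 0.0002 -0.0006  0.0483] z 0.0018 plane [ 0.0309 -0.0001  0.0011] [-0.0029 -0.0489] [0.0484 0.0477]
shaft in tool [ 0.0796 -0.003   0.263 ]
```

send_rows(
  steps=[
    [2, -0.1, 0, 0],
    [3, -0.1, 0, 0],
    [2.5, -0.07, 0, 0],
    [0.45, 0, 0, 0],
    [0, 0, 0, 0],
  ],
)

```text
time_s: 6.0
ee_pos: [0.5327, 0.0896, 0.2624]
ee_rot: [-3.002, -0.924, 0.002]
ft_force: [-0.1, -0.5, -4.9]
width: 0.0585
gripper_force: 56.0
```

send_rows(
  steps=[
    [0, 0, 1.5, 0],
    [0, 0, 2.5, 0],
    [0, 0, 2.5, 0],
    [0, 0, 1.5, 0],
    [0, 0, 0, 0],
  ],
)

```text
time_s: 6.5
ee_pos: [0.5303, 0.088, 0.1811]
ee_rot: [3.003, 0.923, -0.008]
ft_force: [0.3, 0.1, -4.0]
width: 0.0587
gripper_force: 55.8
```

send_rows(
  steps=[
    [0, 0, 0, 0],
    [0, 0, 0, 0],
    [0, 0, 0, 0],
  ],
)

```text
time_s: 6.8
ee_pos: [0.5329, 0.0898, 0.1845]
ee_rot: [3.002, 0.924, 0.003]
ft_force: [-0.5, 0.7, -4.1]
width: 0.0586
gripper_force: 55.9
```

send_rows(
  steps=[
    [-0.1, 0.13, 0.5, 0],
    [0, 0, 0.5, 0],
    [0, 0, 0.5, 0],
    [0, 0, 0.3, 0],
    [0, 0, 0, 0],
  ],
)

```text
time_s: 7.3
ee_pos: [0.5318, 0.0882, 0.1646]
ee_rot: [-3.002, -0.925, 0.002]
ft_force: [0.2, 0.4, -4.5]
width: 0.0584
gripper_force: 55.9
```

send_rows(
  steps=[
    [0, 0, 0, 0],
    [0, 0, 0.3, 0],
    [0, 0, 0.3, 0],
    [0, 0, 0, 0],
  ],
)

```text
time_s: 7.7
ee_pos: [0.5321, 0.0881, 0.1589]
ee_rot: [3.002, 0.925, -0.0]
ft_force: [0.8, -0.1, -5.0]
width: 0.0586
gripper_force: 55.9
```

send_rows(
  steps=[
    [0.04, 0.03, 0.3, 0],
    [0, 0, 0.3, 0],
    [0, 0, 0.3, 0],
    [0, 0, 0, 0],
  ],
)

```text
time_s: 8.1
ee_pos: [0.5323, 0.0882, 0.1497]
ee_rot: [-3.002, -0.925, 0.002]
ft_force: [-0.1, 0.0, -4.8]
width: 0.0586
gripper_force: 55.9
```

send_rows(
  steps=[
    [0, 0, 0.3, 0],
    [0, 0, 0.3, 0],
    [0, 0, 0.3, 0],
    [0, 0, 0, 0],
  ],
)

```text
time_s: 8.5
ee_pos: [0.5324, 0.0881, 0.1407]
ee_rot: [-3.002, -0.925, 0.001]
ft_force: [0.5, 0.0, -5.7]
width: 0.0587
gripper_force: 55.9
```

It's going over the shaft cleanly with almost no side force. I'll go on down slowly to touch the pin.

send_rows(
  steps=[
    [0, 0, 0.3, 0],
    [0, 0, 0.3, 0],
    [0, 0, 0.2, 0],
    [0, 0, 0, 0],
  ],
)

```text
time_s: 8.9
ee_pos: [0.5324, 0.0882, 0.1329]
ee_rot: [-3.002, -0.925, 0.001]
ft_force: [0.8, -0.8, -4.1]
width: 0.0587
gripper_force: 55.9
```

send_rows(
  steps=[
    [0, 0, 0.1, 0],
    [0, 0, 0.1, 0],
    [0, 0, 0, 0],
  ],
)

```text
time_s: 9.2
ee_pos: [0.5327, 0.0882, 0.1312]
ee_rot: [3.002, 0.925, -0.0]
ft_force: [-0.1, 0.1, -4.0]
width: 0.0586
gripper_force: 55.9
```

send_rows(
  steps=[
    [0, 0, 0.1, 0],
    [0, 0, 0.1, 0],
    [0, 0, 0, 0],
  ],
)

```text
time_s: 9.5
ee_pos: [0.5326, 0.0882, 0.1291]
ee_rot: [-3.002, -0.925, 0.0]
ft_force: [0.2, 0.8, -5.2]
width: 0.0582
gripper_force: 55.9
```

send_rows(
  steps=[
    [0, 0, 0.1, 0],
    [0, 0, 0, 0],
  ],
)

```text
time_s: 9.7
ee_pos: [0.5326, 0.0882, 0.1281]
ee_rot: [-3.002, -0.925, 0.0]
ft_force: [-0.0, 0.3, -4.7]
width: 0.0582
gripper_force: 55.9
```

send_rows(
  steps=[
    [0, 0, 0.1, 0],
    [0, 0, 0, 0],
  ],
)

```text
time_s: 9.9
ee_pos: [0.5328, 0.0883, 0.1273]
ee_rot: [3.002, 0.925, 0.0]
ft_force: [0.3, -0.0, -4.3]
width: 0.0588
gripper_force: 56.2
```

send_rows(
  steps=[
    [0, 0, 0.1, 0],
    [0, 0, 0, 0],
  ],
)

```text
time_s: 10.1
ee_pos: [0.5329, 0.0883, 0.1271]
ee_rot: [3.002, 0.925, 0.001]
ft_force: [-3.1, -0.6, 3.4]
width: 0.0586
gripper_force: 57.1
```

The drum touches the pin at TCP z = 0.1271 with about 8 N on it. I'll turn it counter-clockwise in small steps and watch for the drop.

send_rows(
  steps=[
    [0, 0, 0.02, -0.04],
    [0, 0, 0, -0.04],
    [0, 0, 0, -0.04],
  ],
)

```text
time_s: 10.4
ee_pos: [0.5339, 0.0876, 0.127]
ee_rot: [2.94, 1.104, 0.004]
ft_force: [0.1, -2.4, 2.2]
width: 0.0585
gripper_force: 57.0
```

send_rows(
  steps=[
    [0, 0, 0, -0.04],
    [0, 0, 0, -0.04],
    [0, 0, 0, -0.04],
  ],
)

```text
time_s: 10.7
ee_pos: [0.534, 0.0878, 0.1271]
ee_rot: [2.868, 1.279, 0.004]
ft_force: [-0.3, -2.0, 3.4]
width: 0.0585
gripper_force: 56.8
```

send_rows(
  steps=[
    [0, 0, 0, -0.04],
    [0, 0, 0, -0.04],
    [0, 0, 0, -0.04],
  ],
)

```text
time_s: 11.0
ee_pos: [0.5339, 0.0878, 0.1271]
ee_rot: [2.786, 1.448, 0.003]
ft_force: [-0.5, -1.6, 3.8]
width: 0.0586
gripper_force: 56.8
```

send_rows(
  steps=[
    [0, 0, 0, -0.04],
    [0, 0, 0, -0.04],
    [0, 0, 0, -0.04],
  ],
)

```text
time_s: 11.3
ee_pos: [0.5338, 0.0878, 0.1271]
ee_rot: [2.694, 1.613, 0.003]
ft_force: [-0.6, -1.0, 3.3]
width: 0.0584
gripper_force: 56.8
```

send_rows(
  steps=[
    [0, 0, 0, -0.04],
    [0, 0, 0, -0.04],
    [0, 0, 0, -0.04],
  ],
)

```text
time_s: 11.6
ee_pos: [0.5337, 0.0879, 0.1271]
ee_rot: [2.593, 1.771, 0.003]
ft_force: [-1.6, -1.4, 2.9]
width: 0.0585
gripper_force: 56.9
```

send_rows(
  steps=[
    [0, 0, 0, -0.04],
    [0, 0, 0, -0.04],
    [0, 0, 0, -0.04],
  ],
)

```text
time_s: 11.9
ee_pos: [0.5336, 0.0879, 0.127]
ee_rot: [2.482, 1.924, 0.002]
ft_force: [-1.2, -1.4, 3.5]
width: 0.0582
gripper_force: 56.9
```

send_rows(
  steps=[
    [0, 0, 0, -0.04],
    [0, 0, 0, -0.04],
    [0, 0, 0, -0.04],
  ],
)

```text
time_s: 12.2
ee_pos: [0.5336, 0.0879, 0.1271]
ee_rot: [2.362, 2.069, 0.002]
ft_force: [-1.4, -1.3, 3.7]
width: 0.0586
gripper_force: 57.0
```

send_rows(
  steps=[
    [0, 0, 0, -0.04],
    [0, 0, 0, -0.04],
    [0, 0, 0, -0.04],
  ],
)

```text
time_s: 12.5
ee_pos: [0.5335, 0.088, 0.1271]
ee_rot: [2.234, 2.207, 0.002]
ft_force: [-1.6, -0.5, 4.7]
width: 0.0589
gripper_force: 57.0
```

send_rows(
  steps=[
    [0, 0, 0, -0.04],
    [0, 0, 0, -0.04],
    [0, 0, 0, -0.04],
  ],
)

```text
time_s: 12.8
ee_pos: [0.5334, 0.0879, 0.1271]
ee_rot: [2.097, 2.337, 0.001]
ft_force: [-1.9, -3.1, 5.2]
width: 0.0584
gripper_force: 57.0
```

send_rows(
  steps=[
    [0, 0, 0, -0.04],
    [0, 0, 0, -0.04],
    [0, 0, 0, -0.04],
  ],
)

```text
time_s: 13.1
ee_pos: [0.5333, 0.088, 0.127]
ee_rot: [1.953, 2.459, 0.001]
ft_force: [-3.1, -0.3, 5.3]
width: 0.0587
gripper_force: 57.1
```

send_rows(
  steps=[
    [0, 0, 0, -0.04],
    [0, 0, 0, -0.04],
    [0, 0, 0, -0.04],
  ],
)

```text
time_s: 13.4
ee_pos: [0.5332, 0.088, 0.127]
ee_rot: [1.802, 2.571, 0.001]
ft_force: [-3.4, -1.8, 5.4]
width: 0.0589
gripper_force: 57.1
```

send_rows(
  steps=[
    [0, 0, 0, -0.04],
    [0, 0, 0, -0.04],
    [0, 0, 0, -0.04],
  ],
)

```text
time_s: 13.7
ee_pos: [0.5331, 0.0879, 0.127]
ee_rot: [1.645, 2.675, 0.0]
ft_force: [-2.8, -1.8, 5.5]
width: 0.0589
gripper_force: 57.1
```

send_rows(
  steps=[
    [0, 0, 0, -0.04],
    [0, 0, 0, -0.04],
    [0, 0, 0, -0.04],
  ],
)

```text
time_s: 14.0
ee_pos: [0.5331, 0.088, 0.127]
ee_rot: [1.482, 2.769, -0.0]
ft_force: [-3.9, -1.7, 5.7]
width: 0.0584
gripper_force: 57.1
```

send_rows(
  steps=[
    [0, 0, 0, -0.04],
    [0, 0, 0, -0.04],
    [0, 0, 0, -0.04],
  ],
)

```text
time_s: 14.3
ee_pos: [0.533, 0.088, 0.127]
ee_rot: [1.313, 2.853, -0.001]
ft_force: [-3.6, -1.8, 6.7]
width: 0.0588
gripper_force: 57.2
```

send_rows(
  steps=[
    [0, 0, 0, -0.04],
    [0, 0, 0, -0.04],
    [0, 0, 0, -0.04],
  ],
)

```text
time_s: 14.6
ee_pos: [0.5329, 0.0879, 0.127]
ee_rot: [1.14, 2.926, -0.001]
ft_force: [-3.7, -1.8, 6.7]
width: 0.0585
gripper_force: 57.2
```

send_rows(
  steps=[
    [0, 0, 0, -0.04],
    [0, 0, 0, -0.04],
    [0, 0, 0, -0.04],
  ],
)

```text
time_s: 14.9
ee_pos: [0.5328, 0.0878, 0.127]
ee_rot: [0.962, 2.99, -0.001]
ft_force: [-4.1, -3.0, 7.3]
width: 0.0587
gripper_force: 57.2
```

```bash
python3 look.py w3 "(.533,.088)" "[(.1,.11),(.13,.19)]"
python3 - <<'E'
from h import *
w=np.load("w.npy",allow_pickle=True).item();i=cv2.cvtColor(w["d"]["img"],cv2.COLOR_RGB2HSV)
m=cv2.inRange(i,(12,120,80),(30,255,255));m[:200]=0;m[:,:240]=0;m[:,400:]=0
y,x=np.nonzero(m);print("post px",x.mean(),y.mean(),len(x), "(was 318,285)")
E
```

```text
pos [0.5328 0.0878 0.127 ] yaw 144.31 zax [ 6.0e-04 -1.1e-03 -1.0e+00] q [ 0.34  0.5  -0.78  1.88  0.43  0.94  0.31] t 14.9
0.1 0.11 35 [0.4957 0.1107 0.1011] circ 0.4968 0.1103 0.0124 z 0.1012 uv 312.0 161.0
0.13 0.19 34964 [0.5274 0.0926 0.1685] circ 0.5328 0.0881 0.06 z 0.1653 uv 319.0 308.0
post px 299.5721393034826 308.6318407960199 2412 (was 318,285)
```

View pics/w3.png

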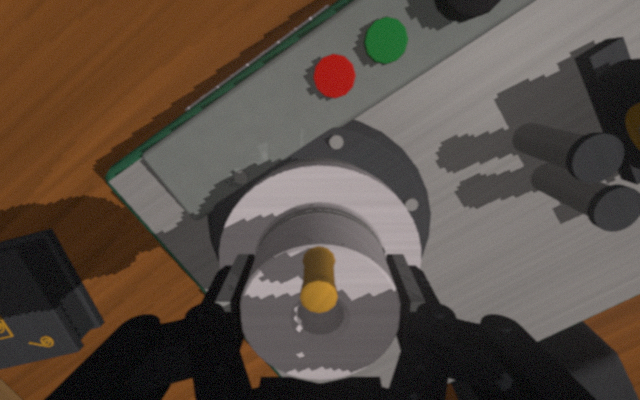

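The post still sits at (318,295) in the grip, so the drum is turning with the gripper, and the rollers are clear. I'll keep turning.

send_rows(
  steps=[
    [0, 0, 0, -0.04],
    [0, 0, 0, -0.04],
    [0, 0, 0, -0.04],
  ],
)

```text
time_s: 15.25
ee_pos: [0.5328, 0.0879, 0.1268]
ee_rot: [0.781, 3.042, -0.001]
ft_force: [-2.9, -2.1, 3.7]
width: 0.0586
gripper_force: 57.1
```

send_rows(
  steps=[
    [0, 0, 0, -0.04],
    [0, 0, 0, -0.04],
    [0, 0, 0, -0.04],
  ],
)

```text
time_s: 15.55
ee_pos: [0.5326, 0.088, 0.1262]
ee_rot: [-0.597, -3.084, 0.001]
ft_force: [-0.1, -0.5, -3.7]
width: 0.0588
gripper_force: 56.1
```

The contact force has gone and z has fallen, so the slot is over the pin. I'll lower gently.

send_rows(
  steps=[
    [0, 0, 0.1, 0],
    [0, 0, 0, 0],
  ],
)

```text
time_s: 15.75
ee_pos: [0.5324, 0.0883, 0.1247]
ee_rot: [-0.601, -3.083, -0.0]
ft_force: [-1.3, 0.9, -5.5]
width: 0.0582
gripper_force: 56.1
```

send_rows(
  steps=[
    [0, 0, 0.1, 0],
    [0, 0, 0, 0],
  ],
)

```text
time_s: 15.95
ee_pos: [0.5324, 0.0884, 0.1238]
ee_rot: [-0.6, -3.083, 0.0]
ft_force: [-0.9, 0.9, -5.4]
width: 0.0588
gripper_force: 56.1
```

send_rows(
  steps=[
    [0, 0, 0.1, 0],
    [0, 0, 0, 0],
  ],
)

```text
time_s: 16.15
ee_pos: [0.5324, 0.0884, 0.1229]
ee_rot: [-0.599, -3.083, 0.0]
ft_force: [-3.0, 1.3, -4.5]
width: 0.0588
gripper_force: 56.1
```

send_rows(
  steps=[
    [0, 0, 0.1, 0],
    [0, 0, 0, 0],
  ],
)

```text
time_s: 16.35
ee_pos: [0.5324, 0.0884, 0.1219]
ee_rot: [-0.599, -3.084, 0.0]
ft_force: [-2.8, 2.2, -4.2]
width: 0.0584
gripper_force: 56.2
```

send_rows(
  steps=[
    [0, 0, 0.1, 0],
    [0, 0, 0, 0],
  ],
)

```text
time_s: 16.55
ee_pos: [0.5324, 0.0884, 0.1209]
ee_rot: [-0.599, -3.083, 0.0]
ft_force: [-4.1, 1.5, -4.2]
width: 0.0588
gripper_force: 56.3
```

send_rows(
  steps=[
    [0, 0, 0.1, 0],
    [0, 0, 0, 0],
  ],
)

```text
time_s: 16.75
ee_pos: [0.5324, 0.0884, 0.12]
ee_rot: [-0.599, -3.084, 0.0]
ft_force: [-4.5, 1.3, -2.2]
width: 0.0586
gripper_force: 56.3
```

send_rows(
  steps=[
    [0, 0, 0.1, 0],
    [0, 0, 0, 0],
  ],
)

```text
time_s: 16.95
ee_pos: [0.5324, 0.0884, 0.119]
ee_rot: [-0.599, -3.084, 0.0]
ft_force: [-5.6, 0.3, -3.8]
width: 0.0583
gripper_force: 56.4
```

send_rows(
  steps=[
    [0, 0, 0.05, 0],
    [0, 0, 0, 0],
  ],
)

```text
time_s: 17.15
ee_pos: [0.5324, 0.0884, 0.1189]
ee_rot: [-0.599, -3.084, 0.001]
ft_force: [-6.9, 1.5, 1.7]
width: 0.0584
gripper_force: 56.8
```

send_rows(
  steps=[
    [0, 0, 0.08, 0],
    [0, 0, 0, 0],
  ],
)

```text
time_s: 17.35
ee_pos: [0.5324, 0.0884, 0.1188]
ee_rot: [0.599, 3.084, -0.001]
ft_force: [-10.0, 0.2, 10.2]
width: 0.0587
gripper_force: 57.6
```

send_rows(
  steps=[
    [0, 0, 0.05, 0],
    [0, 0, 0, 0],
  ],
)

```text
time_s: 17.55
ee_pos: [0.5324, 0.0884, 0.1188]
ee_rot: [0.599, 3.084, -0.002]
ft_force: [-11.7, -1.1, 14.6]
width: 0.0586
gripper_force: 58.3
```

It's bottomed out firmly at 0.1188, 8.3 mm below where it first touched the pin. I'll ease off the load and release.

send_rows(
  steps=[
    [0, 0, -0.12, 0],
    [0, 0, 0, 0],
  ],
)

```text
time_s: 17.75
ee_pos: [0.5324, 0.0884, 0.1189]
ee_rot: [-0.599, -3.084, 0.0]
ft_force: [-7.8, -0.1, 2.1]
width: 0.0588
gripper_force: 56.7
```

send_rows(
  steps=[
    [0, 0, 0, 0],
    [0, 0, 0, 0],
    [0, 0, 0, 0],
    [0, 0, 0, 0],
    [0, 0, 0, 0],
  ],
  gripper=1,
)

```text
time_s: 18.25
ee_pos: [0.533, 0.0881, 0.1186]
ee_rot: [0.599, 3.083, 0.0]
ft_force: [-0.6, -0.2, -0.2]
width: 0.0855
gripper_force: 0.0
```

send_rows(
  steps=[
    [0, 0, 0, 0],
    [0, 0, 0, 0],
    [0, 0, 0, 0],
  ],
)

```text
time_s: 18.55
ee_pos: [0.5327, 0.0882, 0.1185]
ee_rot: [0.599, 3.084, -0.0]
ft_force: [0.6, -0.2, 0.3]
width: 0.0851
gripper_force: 0.0
```

send_rows(
  steps=[
    [0, 0, -1, 0],
    [0, 0, -2, 0],
    [0, 0, -3, 0],
    [0, 0, -4, 0],
    [0, 0, -4, 0],
  ],
)

```text
time_s: 19.05
ee_pos: [0.5322, 0.0885, 0.2604]
ee_rot: [-0.598, -3.084, -0.0]
ft_force: [0.4, -0.0, -0.5]
width: 0.0856
gripper_force: 0.0
```

send_rows(
  steps=[
    [-2, 0, -2, 0],
    [-2, 0, 0, 0],
    [0, 0, 0, 0],
    [0, 0, 0, 0],
  ],
)

```text
time_s: 19.45
ee_pos: [0.5693, 0.0735, 0.2785]
ee_rot: [-0.599, -3.083, -0.001]
ft_force: [-0.5, 0.4, -0.4]
width: 0.0855
gripper_force: 0.0
```

```bash
python3 look.py w4 "(.533,.088)" "[(.172,.186),(.15,.162),(.112,.122),(.1,.11)]"
python3 - <<'E'
from h import *
def fit(P,nm,zr,c=(.533,.0885)):
    rr=np.hypot(P[...,0]-c[0],P[...,1]-c[1])
    for n,a,b,lo,hi in(("top",.012,.028,*zr),("flange",.034,.046,.106,.13),("machine",.052,.08,.06,.1)):
        q=P[(rr>a)&(rr<b)&(P[...,2]>lo)&(P[...,2]<hi)]
        if len(q)<10: print(nm,n,len(q));continue
        k=np.linalg.lstsq(np.c_[q[:,:2]-c,np.ones(len(q))],q[:,2],rcond=None)[0];print(nm,n,len(q),k.round(4),"med",np.median(q[:,2]).round(4))
w=np.load("w.npy",allow_pickle=True).item();fit(cloud(w["d"],w["s"]),"wrist",(.145,.165))
for n in("top","scene"):
    d=get_image(n);fit(cloud(d),n,(.145,.165))
    if n=="scene": save(d,"end",(150,130,520,320),2)
E
```

```text
pos [0.5693 0.0735 0.2785] yaw 158.01 zax [-7.e-04  5.e-04 -1.e+00] q [ 0.45  0.43 -0.9   1.62  0.35  1.27  0.67] t 19.45
0.172 0.186 201 [0.5106 0.0975 0.1786] circ 0.5112 0.0971 0.0054 z 0.1786 uv 319.0 108.0
0.15 0.162 4462 [0.5331 0.0888 0.1566] circ 0.5333 0.0888 0.0301 z 0.1568 uv 319.0 137.0
0.112 0.122 4681 [0.5252 0.0921 0.1171] circ 0.5334 0.0888 0.0484 z 0.1171 uv 319.0 119.0
0.1 0.11 7 [0.5392 0.0951 0.1068] circ 0.5395 0.0947 0.0024 z 0.1066 uv 328.0 132.0
wrist top 3209 [-0.0008  0.0002  0.1569] med 0.1569
wrist flange 3410 [6.000e-04 1.000e-04 1.171e-01] med 0.1171
wrist machine 12224 [-0.0518  0.0015  0.0896] med 0.0924
top top 190 [0.0097 0.0083 0.1554] med 0.1553
top flange 277 [-0.009   0.0048  0.1155] med 0.1157
top machine 1399 [-0.0445  0.0276  0.0889] med 0.0896
scene top 295 [-0.016   0.0086  0.1539] med 0.1537
scene flange 311 [0.0023 0.0041 0.1138] med 0.1138
scene machine 1389 [-0.0316 -0.0019  0.0862] med 0.0842
```

View pics/w4.png

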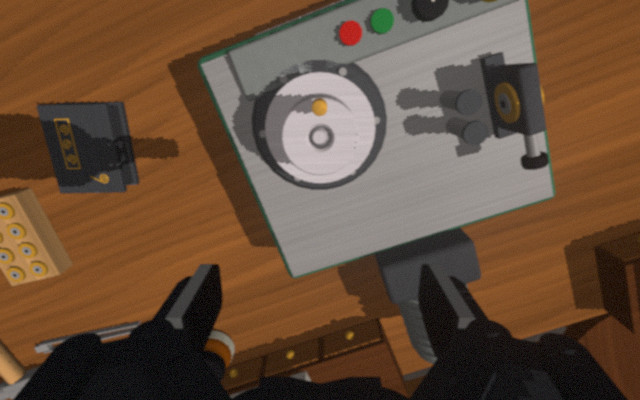

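View pics/end.png

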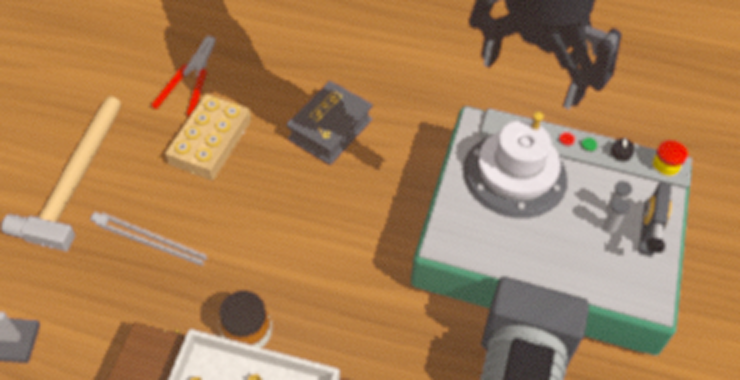

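The wrist view shows the drum centred on the shaft at (320,137) with the shaft end in its bore, and the bystanders untouched. The flange top is at 0.1171, the plate's 0.1069 plus its 10 mm thickness, and it is level to within 0.1°. The drum is seated flush, so I'll hand in.

```bash
python3 -c "
from station import order
print(order.close_job())"
```

```text
the job is handed in; nothing more can be done
None
```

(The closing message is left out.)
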